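# Plug the blow-off nozzle into the bench air manifold

### The arm

A 6-joint arm with a two-finger parallel gripper is mounted at the origin on the work surface. World frame = base frame: x ahead of the robot, y to its left, z up, the work surface at z = 0. Lengths are in m, angles in degrees, forces in N, time in s.
With the tool pointing down it reaches from about 0.275 to 0.725 m from the base axis. Payload 15.9 kg.
Tool frame: the origin (TCP) lies at the very end of the fingers, on their centre line; the grasp point (between the pads) lies env.hold_point_z behind it (env.hold_point_z is the distance from the TCP to the grasp point, in m); x points along the fingers, y is the direction in which the jaws open and shut, and the axes are right-handed (so a half turn about x gives the same grasp; the last joint's range is limited). The gripper opens to 85 mm and grips with 20 to 120 N. Pads are 22 mm wide; open, the fingers measure 114 mm over their backs; the gripper's body (76 mm by 85 mm) begins 54 mm behind the grasp point. The pads swing forward as they close: fully open they stand 13 mm farther back than shut.
Start: joints at [70.989, 12.198, -1.971, 75.831, 0, 90], TCP at [0.163, 0.473, 0.231] pointing down, gripper open.
Joint ranges: [-170.91, 170.91], [-42.67, 98.43], [-65.05, 77.54], [-120.47, 116.71], [-90, 82.35], [-180, 180]. Speed limits (degrees/s): [108.29, 108.29, 136.94, 147.25, 180, 180].

### API

Orientations are given as a 3x3 rotation matrix whose columns are the frame's x, y, z axes.
In Python, from bench import env gives the robot as it stands. The module is installed in compiled form; this text tells all that it offers.
- The arm moves only by the tool carry_out, never from a script. Its argument "plan" is a list of rows, each an object with "claw": the opening in per cent of the stroke, from 0 (shut) to 100 (fully open); "linear": the shift along the tool's x, y, z in mm, a list of three; "yaw": the turn about the tool's x in degrees. A call has 1 to 5 rows; each row is the pose to reach, as a shift and turn from the pose commanded when the call began, along the tool's axes at that moment; what a row does not reach only later rows make up. A row lasts 1/12 s, in which the tool goes at most 41.7 mm and 7.16 degrees, less where a joint would pass 70% of its speed; a pose out of reach is approached as far as the arm can. A call with a gripper value outside its range is refused whole. The fingers move at their own pace and stop on an object; the grip force is fixed at half the most. Time passes only in rows, so rows that repeat a pose let the fingers close. It gives the time, the measured TCP pose, the force and the opening at its end, in the units of the state.
- env.get_state(): the state, without advancing time (a new reading comes with each control period).
- env.get_image(name): name is "scene" or "top" or "wrist"; returns a dict with "pixels" (480x640x3 uint8, red, green, blue), "camera_matrix" (3x3 intrinsics, pixels), "rvec" (rotation vector, rad) and "tvec" (3), from world to camera coordinates, as OpenCV has them; the wrist camera has in their place "T_tool_cam" (4x4, takes a point from camera to tool coordinates, whose origin is the TCP and whose axes are the tool frame's). Camera axes: x right, y down, z forward; pixel columns grow to the right and rows downward; lengths in m; the calibration is good to about 2 mm. A picture is of the moment at which its call begins: read the wrist's pose just before it. There is no depth.
- env.hand_in(): hands the job in, once; it reports no verdict.
The state is a dict: "t": time; "qpos": joint angles; "qd": joint speeds; "effort": joint torques, N m; "tool_pos": TCP position; "orientation": TCP orientation; "force": force on the tool from outside, world axes, zero at the start; "torque": the same for the moment, N m; "opening": finger opening in m.
Only numpy, scipy, OpenCV 4.12 (cv2) and the standard library are available. Lean on these libraries where they do the work, as an engineer would, in place of code of your own. Each camera call takes 0.05 s, during which the arm holds its last target. There are 200 camera calls.

### The job

Take the brass fan nozzle with the blue grip out of the wooden stand and push its stem into the free fitting (blue collar) of the bench air manifold, past the grip until it clicks and sits firmly on its stop, with its mouth aimed at the middle of the black gift box. Then tug it upward until it draws the collar out, to make sure that it is held, and leave it there upright, still aimed. Work by feel: 15 N on the stop is plenty and more than 20 N cracks it; do not disturb the other nozzles, the box, the bowl or the mallet.

Things in the scene. Friction and masses are not known exactly. Their poses are not given: they have to be found in the camera images.
- fan_nozzle: Nozzle to fit, 120 to 195 g, upright in a hole of the stand: brass stem 14 mm thick, blue grip block, elbow, brass outlet with flat mouth. Origin: centre of the stem's lower end; z up along the stem, x level towards where it blows. From the end up: taper from 6 to 14 mm diameter over 6.4 mm, full 14 mm to 10.4 mm, groove (10.6 mm diameter) to 15.6 mm, 14 mm again from 18 mm.
- grip (a point): Middle of the fan nozzle's blue grip block, 60 mm above its origin. The block is 20 x 20 mm, 28 mm high, its flats square to the nozzle's x and y: grip it across y. The elbow on top ends 29 mm above this point; the 12 mm outlet pipe leaves it towards the nozzle's +x.
- outlet (a point): Middle of the fan nozzle's flat brass mouth, 34 mm wide and 8 mm high, 74 mm out along the nozzle's x and 63 mm above its origin. The outlet slopes 15 degrees down. Once in the fitting the nozzle still swivels about its stem, with little effort, so opening fingers may turn it a little.
- jet_nozzle: Bystander: same shape, black grip block, steel pipe with a black round tip; stands in another hole of the stand. Origin at its stem's lower end.
- jet_nozzle2: Bystander: same shape, black grip block, steel pipe with a red round tip; stands in another hole of the stand. Origin at its stem's lower end.
- stand: Wooden nozzle stand fixed to the bench, 70 (x) x 190 (y) x 45 mm high. Three round upright holes, 15 mm wide and 32 mm deep, in a row along its y at -60, 0 and +60 mm. Origin: centre of its underside. The nozzles stand loose in the holes and lift straight out.
- mouth (a point): Top centre of the blue collar (21 mm wide, 5 mm thick, bore 15.2 mm for the 14 mm stem) of the free push-in fitting, collar in; fixed to the manifold, 85 mm above the bench; z up along the bore. The fitting is 26 mm wide. Its grip and solid stop cannot be seen and sit at a different depth in each fitting: the stop is 18 to 30 mm below this point.
- manifold: Aluminium air manifold bolted down, 150 (x) x 50 (y) x 50 mm high, origin centre of underside, the fitting in its middle. Push felt: from 12 mm before the stop it rises over 4 mm to 7-17 N (more if askew), falls to 2-5 N, snaps in 1-3 mm before the stop, then the solid stop: it cracks above 20 N (the wrist may feel a fifth less), the fitting above 60 N added up. The rules measure to 1.5 mm under the stop's face.
- collar (a joint): Blue release collar: 0 = in (start), 0.0025 m = drawn up out of the fitting to its solid end; drawn out from 0.0018 m on. A latched stem pulled up takes the collar along (grip and stop with it) against a spring, 7 to 8 N, then meets the solid end; it holds up to 35 N. A stem not latched slips back out at 2-6 N. Let go, the collar springs in again and the stem stays.
- box_mid (a point): Middle of the black gift box with brass latches, 200 (x) x 150 (y) x 147 mm high, 1.3 kg, loose on the bench to one side of the manifold; this point is 75 mm above the bench. Aimed: this point lies ahead of the nozzle (+x) and at most 50 mm to either side of its x-z plane.
- gift_box: The same box; origin at the centre of its underside. Not to be moved.
- bowl: Bystander: wooden bowl of brass screws, 104 mm wide, 45 mm high, beyond the manifold. Origin at the centre of its underside.
- mallet: Bystander: mallet with yellow faces, 230 mm long, lying on the bench beyond the work. Origin near the middle of the handle, on the bench.
Things that resemble listed ones, but are neither listed nor needed, are in the scene too. Leave any purple or turquoise look-alike of the manifold alone.

How it is judged (in metres and radians):
On the way, in this order (a step that is already met when the one before it is completed fails the run):
1. the fan nozzle's stem is pushed through the grip, home to within 1.5 mm of the stop, the collar in (distance between fan_nozzle and stop below 0.003 m and value of joint collar below 0.001 m), for 0.1 s.
2. tugged upward, the nozzle stays held and draws the collar out by at least 1.8 mm (distance between fan_nozzle and stop below 0.0055 m and value of joint collar above 0.0018 m), for 0.2 s.
At the end, for the whole second after the job is handed in: The fan nozzle sits released, at rest and upright (within 7 degrees) in the fitting, the end of its stem within 3 mm of the fitting's stop, the middle of the box ahead of its mouth within 50 mm to either side (distance between fan_nozzle and stop below 0.0045 m and angle between fan_nozzle's own z axis and vertical below 0.12 rad and y of box_mid in the frame of fan_nozzle between -0.05 and 0.05 m and x of box_mid in the frame of fan_nozzle above 0.05 m and linear speed of fan_nozzle below 0.02 m/s); the robot touches nothing.
It fails at once if the stem is pressed on the fitting's stop with more than 20 N (contact force between fan_nozzle and stop above 20 N).
It fails at once if the contact forces of the nozzle in the fitting (grip, walls and stop added up) pass 60 N (contact force between fan_nozzle and manifold above 60 N).
It fails at once if another nozzle is moved by more than 20 mm (distance of any of jet_nozzle, jet_nozzle2 from where it was at the start of the episode above 0.02 m).
It fails at once if the gift box is moved by more than 15 mm (distance of gift_box from where it was at the start of the episode above 0.015 m).
It fails at once if the bowl or the mallet is moved by more than 20 mm (distance of any of bowl, mallet from where it was at the start of the episode above 0.02 m).
It also fails if it takes over 61 s, if anything falls off the work surface, if the arm or the gripper's body presses on something with over 40 N, if the wrist force passes 120 N, or if a joint passes its speed limit or range.

## Working session

There is one attempt and no reset: what is moved stays moved. The work goes in short steps, Python scripts to look and compute and a tool call to move; the robot and the scene stay as the last step left them, time stands still between calls to the robot, and variables do not carry over. Pictures are saved under pics/ and viewed, on a budget of 10 in all, crops included, one or two more only if the job needs it, and the job is handed in when it is done.

Besides the shell and the picture viewer there is one more tool, called after "Call:" as name([rows], argument=value, ...), one row to a line, values as JSON. carry_out: Moves the arm, as the interface text tells. Its arguments: {"type":"object","properties":{"plan":{"type":"array","items":{"type":"object","properties":{"claw":{"type":"number"},"linear":{"type":"array","items":{"type":"number"}},"yaw":{"type":"number"}}}}},"required":["plan"]}

```bash
mkdir -p pics
python3 - <<'E'
from bench import env
import cv2,numpy as np,pickle
s=env.get_state();print(s,env.hold_point_z)
d={}
for n in("scene","top","wrist"):
    im=env.get_image(n);d[n]=im;cv2.imwrite(f'pics/{n}0.png',im['pixels'][:,:,::-1])
    print(n,{k:np.round(v,4).tolist() for k,v in im.items() if k!='pixels'})
pickle.dump((s,d),open('d0.pkl','wb'))
E
```

```text
{'t': 0.0, 'qpos': array([ 7.09892192e+01,  1.22232601e+01, -2.00765701e+00,  7.58291597e+01,
       -2.15967091e-04,  9.00012010e+01]), 'qd': array([ 0.04033464, -0.11621572,  0.03539001,  0.03975491, -0.01382531,
        0.05333344]), 'effort': array([-1.57612183e-03, -6.86158276e+01,  4.87124097e+01,  1.71505439e-02,
       -2.54902052e-04,  9.11914555e-06]), 'tool_pos': array([0.16277065, 0.47242786, 0.23083364]), 'orientation': array([[-3.37993188e-04,  3.25765696e-01,  9.45450473e-01],
       [-9.92575219e-04,  9.45449952e-01, -3.25765871e-01],
       [-9.99999450e-01, -1.04853736e-03,  3.79131313e-06]]), 'force': array([-0.43064301,  0.5127997 , -0.39324704]), 'torque': array([-0.02195383, -0.02761558, -0.00694967]), 'opening': 0.08573364321557851} 0.0187
scene {'camera_matrix': [[483.7068, 0.0, 311.1956], [0.0, 483.7068, 239.748], [0.0, 0.0, 1.0]], 'rvec': [1.4633, 2.0892, -0.8968], 'tvec': [0.1862, -0.292, 1.3463]}
top {'camera_matrix': [[606.4308, 0.0, 314.9841], [0.0, 606.4308, 236.4519], [0.0, 0.0, 1.0]], 'rvec': [2.0842, -2.1429, 0.2032], 'tvec': [0.0109, 0.5343, 1.04]}
wrist {'camera_matrix': [[371.541, 0.0, 321.0095], [0.0, 371.541, 235.8722], [0.0, 0.0, 1.0]], 'T_tool_cam': [[0.0001, -0.3129, 0.9498, -0.1429], [1.0, 0.0001, -0.0, 0.0006], [-0.0001, 0.9498, 0.3129, -0.0807], [0.0, 0.0, 0.0, 1.0]]}
```

View pics/scene0.png

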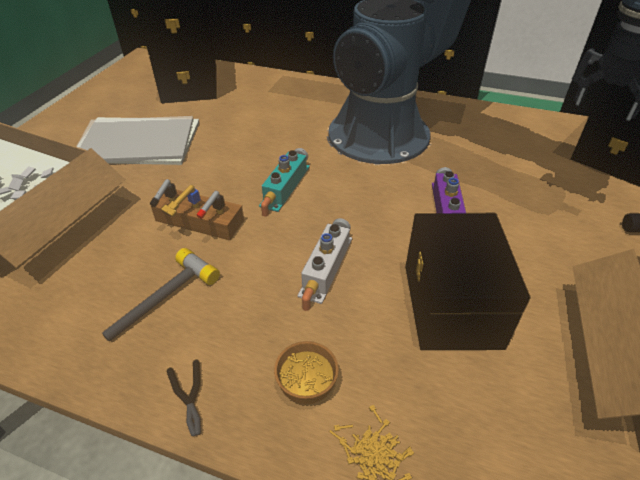

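View pics/top0.png

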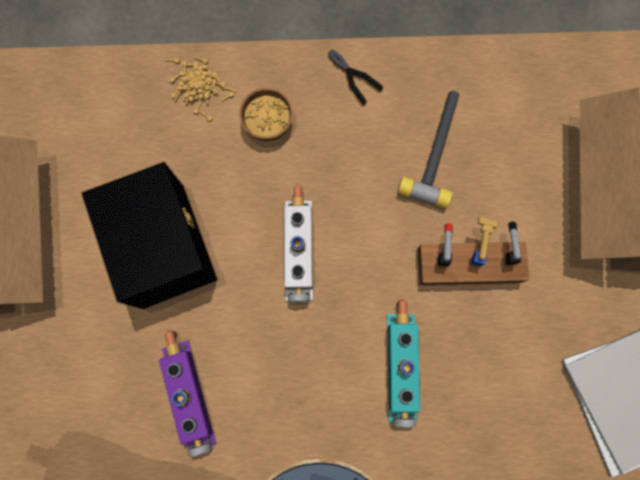

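Scene: the stand holds three nozzles: red tip (top 446,245), brass fan with blue grip (480,255) and black tip (515,255). There are three manifolds: silver (298,250), purple (185,398) and turquoise (404,368). The silver one fits because the other two are the look-alikes to leave alone, and its middle fitting at (298,244) has the blue collar. The box is at (150,235). I'll measure and confirm in one crop.

```bash
cat > h.py <<'E'
import numpy as np,cv2
from scipy.spatial.transform import Rotation as R
def cam(im,T=None):
    if 'rvec' in im:
        Rm=R.from_rotvec(np.ravel(im['rvec'])).as_matrix();return im['camera_matrix'],Rm.T,-Rm.T@np.ravel(im['tvec'])
    M=T@im['T_tool_cam'];return im['camera_matrix'],M[:3,:3],M[:3,3]
def tool(s):
    T=np.eye(4);T[:3,:3]=s['orientation'];T[:3,3]=s['tool_pos'];return T
def ray(c,uv):
    K,A,o=c;d=A@np.linalg.inv(K)@np.array([uv[0],uv[1],1.]);return o,d/np.linalg.norm(d)
def plane(c,uv,z):
    o,d=ray(c,uv);return o+d*(z-o[2])/d[2]
def tri(a,b):
    (o1,d1),(o2,d2)=a,b
    t=np.linalg.lstsq(np.c_[d1,-d2],o2-o1,rcond=None)[0];p,q=o1+t[0]*d1,o2+t[1]*d2
    return (p+q)/2,np.linalg.norm(p-q)
def proj(c,p):
    K,A,o=c;q=K@(A.T@(np.asarray(p)-o));return q[:2]/q[2]
def blobs(px,lo,hi,amin=8):
    m=cv2.inRange(cv2.cvtColor(px,cv2.COLOR_RGB2HSV),np.array(lo),np.array(hi))
    n,l,st,ce=cv2.connectedComponentsWithStats(m)
    return [(st[i,4],ce[i].round(1).tolist(),st[i,:4].tolist()) for i in range(1,n) if st[i,4]>=amin]
E
python3 - <<'E'
from h import *;import pickle
s,d=pickle.load(open('d0.pkl','rb'))
for n in('scene','top'):
    print(n,'blue');[print(b) for b in blobs(d[n]['pixels'],(108,90,50),(128,255,255))]
    print('brass');[print(b) for b in blobs(d[n]['pixels'],(18,130,120),(30,255,255),15)]
    px=d[n]['pixels']
    m=cv2.inRange(px.max(2),0,22);nn,l,st,ce=cv2.connectedComponentsWithStats(m)
    print('dark');[print(st[i].tolist(),ce[i].round(1)) for i in range(1,nn) if st[i,4]>1500]
t=d['top']['pixels'];sc=d['scene']['pixels']
r=lambda a:cv2.resize(a,(400,300),interpolation=cv2.INTER_CUBIC)
M=np.vstack([np.hstack([r(t[205:295,415:535]),r(t[190:310,220:380])]),np.hstack([r(sc[170:245,145:245]),r(sc[210:315,270:410])])])
cv2.imwrite('pics/crop1.png',M[:,:,::-1])
E
```

```text
scene blue
(np.int32(25), [283.5, 158.0], [280, 155, 8, 6])
(np.int32(46), [453.3, 180.8], [449, 178, 10, 7])
(np.int32(21), [193.8, 192.7], [190, 190, 8, 6])
(np.int32(43), [326.5, 237.3], [322, 234, 10, 8])
brass
(np.int32(257), [176.2, 201.0], [161, 184, 33, 31])
(np.int32(47), [270.2, 194.9], [265, 192, 10, 8])
(np.int32(186), [181.8, 254.7], [174, 247, 21, 19])
(np.int32(16), [419.6, 261.5], [418, 259, 5, 6])
(np.int32(200), [207.3, 272.1], [199, 264, 22, 20])
(np.int32(81), [311.7, 284.6], [305, 280, 13, 12])
(np.int32(1895), [305.9, 373.3], [279, 351, 54, 45])
(np.int32(2354), [374.5, 451.6], [329, 404, 86, 76])
(np.int32(81), [341.7, 426.8], [334, 424, 20, 7])
(np.int32(62), [405.9, 476.7], [397, 473, 15, 7])
dark
[112, 0, 248, 47, 5093] [254.7  13.6]
[578, 79, 62, 85, 1854] [616.9 113.5]
top blue
(np.int32(55), [296.9, 241.6], [292, 237, 11, 11])
(np.int32(104), [477.3, 259.4], [472, 251, 14, 15])
(np.int32(59), [407.5, 367.3], [402, 361, 12, 13])
(np.int32(85), [177.0, 397.9], [172, 392, 13, 13])
brass
(np.int32(30), [201.9, 59.9], [195, 57, 12, 7])
(np.int32(29), [173.1, 60.2], [165, 59, 14, 4])
(np.int32(1198), [197.7, 83.2], [170, 61, 65, 43])
(np.int32(1418), [266.4, 115.5], [245, 95, 44, 41])
(np.int32(23), [196.6, 109.5], [194, 105, 6, 9])
(np.int32(28), [206.6, 116.2], [200, 111, 12, 10])
(np.int32(218), [405.4, 185.1], [398, 176, 16, 19])
(np.int32(222), [444.6, 197.3], [437, 188, 16, 21])
(np.int32(59), [297.3, 200.8], [293, 198, 10, 7])
(np.int32(26), [187.3, 216.0], [185, 212, 5, 9])
(np.int32(351), [485.9, 232.8], [479, 217, 19, 42])
(np.int32(78), [402.4, 318.4], [398, 314, 10, 9])
(np.int32(80), [172.5, 348.9], [168, 345, 11, 9])
(np.int32(22), [407.1, 367.5], [405, 365, 5, 6])
(np.int32(19), [404.4, 415.1], [403, 413, 4, 5])
(np.int32(21), [197.6, 442.8], [196, 440, 5, 6])
dark
[84, 164, 132, 144, 10522] [145.2 235.8]
```

View pics/crop1.png

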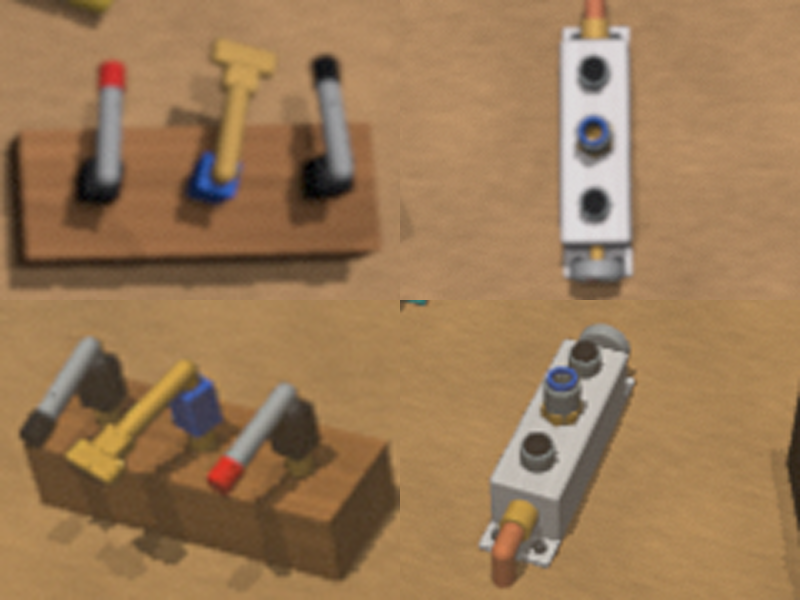

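The crop confirms both. The blue block with the brass flat mouth is in the middle hole, and the silver manifold's middle fitting has the open blue collar. Next I'll get positions.

Run:
```python
from h import *;import pickle
s,d=pickle.load(open('d0.pkl','rb'))
S,T=cam(d['scene']),cam(d['top'])
print('cams',S[2],T[2])
p=tri(ray(T,(297.1,242)),ray(S,(326.6,237.3)));print('collar tri',p,'plane',plane(T,(297.1,242),.085),plane(S,(326.6,237.3),.085))
p=tri(ray(T,(479.,257.)),ray(S,(194.5,194)));print('grip tri',p,'plane',plane(T,(477.5,258.5),.082))
# mouth outlet: top crop (243,57)/3.333, scene (97,160)/4
mt=(415+243/3.333,205+57/3.333);ms=(145+97/4.,170+160/4.)
print('outlet',tri(ray(T,mt),ray(S,ms)),plane(T,mt,.076))
# stand top corners in top crop (z=.045)
for u in((20,135),(372,124),(378,250),(22,260)):
    q=(415+u[0]/3.333,205+u[1]/3.333);print('stand',plane(T,q,.045))
# box
px=d['top']['pixels'];m=cv2.inRange(px.max(2),0,30);
m=cv2.morphologyEx(m,cv2.MORPH_OPEN,np.ones((5,5)))
c=max(cv2.findContours(m,0,2)[0],key=cv2.contourArea);a=cv2.approxPolyDP(cv2.convexHull(c),4,True)[:,0];print(a.tolist())
for q in a: print('box z147',plane(T,q,.147)[:2].round(3),'z0',plane(T,q,0)[:2].round(3))
```

```text
cams [1.15800456 0.24187708 0.73010526] [ 0.31851614 -0.00861253  1.1250018 ]
collar tri (array([0.5194039 , 0.027218  , 0.08348301]), np.float64(0.0005255277305580867)) plane [0.5190322  0.02741607 0.085     ] [0.52097363 0.02746924 0.085     ]
grip tri (array([ 0.48373843, -0.28731648,  0.08006958]), np.float64(0.0025989028108939277)) plane [ 0.48144587 -0.28522324  0.082     ]
outlet (array([ 0.54633124, -0.30959935,  0.07876158]), np.float64(0.00011313619509981504)) [ 0.54690517 -0.31034023  0.076     ]
stand [ 0.51387007 -0.19507562  0.045     ]
stand [ 0.51447636 -0.38588391  0.045     ]
stand [ 0.44585602 -0.3825327   0.045     ]
stand [ 0.44581156 -0.19197513  0.045     ]
[[164, 164], [183, 189], [214, 280], [139, 307], [117, 298], [84, 193]]
box z147 [0.648 0.247] z0 [0.697 0.286]
box z147 [0.603 0.214] z0 [0.646 0.248]
box z147 [0.448 0.162] z0 [0.468 0.187]
box z147 [0.408 0.282] z0 [0.421 0.326]
box z147 [0.423 0.318] z0 [0.439 0.368]
box z147 [0.601 0.381] z0 [0.643 0.439]
```

Call:
carry_out([
  {"claw":50,"linear":[0,-30,27],"yaw":0},
  {"claw":50,"linear":[0,-61,54],"yaw":0},
  {"claw":50,"linear":[0,-92,82],"yaw":0},
  {"claw":50,"linear":[0,-123,110],"yaw":0},
  {"claw":50,"linear":[0,-154,137],"yaw":0},
])

```text
t: 0.57
tool_pos: [0.2422, 0.2806, 0.2311]
orientation: [[-0.0, 0.325, 0.946], [-0.0, 0.946, -0.325], [-1.0, -0.0, 0.0]]
force: [1.0, 1.0, 0.9]
opening: 0.0431
```

Call:
carry_out([
  {"claw":50,"linear":[0,-30,27],"yaw":0},
  {"claw":50,"linear":[0,-61,54],"yaw":0},
  {"claw":50,"linear":[0,-92,82],"yaw":0},
  {"claw":50,"linear":[0,-123,110],"yaw":0},
  {"claw":50,"linear":[0,-154,137],"yaw":0},
])

```text
t: 0.98
tool_pos: [0.317, 0.1029, 0.2314]
orientation: [[0.001, 0.326, 0.945], [0.0, 0.945, -0.326], [-1.0, 0.0, 0.0]]
force: [1.6, 0.6, 0.5]
opening: 0.0427
```

Call:
carry_out([
  {"claw":50,"linear":[0,-30,27],"yaw":0},
  {"claw":50,"linear":[0,-61,54],"yaw":0},
  {"claw":50,"linear":[0,-92,82],"yaw":0},
  {"claw":50,"linear":[0,-123,110],"yaw":0},
  {"claw":50,"linear":[0,-154,137],"yaw":0},
])

```text
t: 1.4
tool_pos: [0.3946, -0.0833, 0.2313]
orientation: [[0.0, 0.326, 0.945], [0.0, 0.945, -0.326], [-1.0, 0.0, 0.0]]
force: [1.5, 1.4, 0.5]
opening: 0.043
```

Call:
carry_out([
  {"claw":50,"linear":[0,-30,27],"yaw":0},
  {"claw":50,"linear":[10,-61,54],"yaw":0},
  {"claw":50,"linear":[35,-92,82],"yaw":0},
  {"claw":50,"linear":[50,-123,110],"yaw":0},
  {"claw":50,"linear":[60,-154,137],"yaw":0},
])

```text
t: 1.82
tool_pos: [0.4696, -0.2632, 0.1724]
orientation: [[-0.001, 0.326, 0.945], [0.001, 0.945, -0.326], [-1.0, 0.0, -0.001]]
force: [0.3, 0.9, 0.7]
opening: 0.0427
```

```bash
cat > snap.py <<'E'
from bench import env;from h import *;import pickle,sys
s=env.get_state();im=env.get_image('wrist');s2=env.get_state()
print('t',s['t'],s['tool_pos'].round(4),s2['tool_pos'].round(4),s2['force'].round(2),s2['torque'].round(3),s2['opening'].round(4),s2['qpos'].round(1))
n=sys.argv[1];pickle.dump((s,im),open(n+'.pkl','wb'));cv2.imwrite(f'pics/{n}.png',im['pixels'][:,:,::-1])
E
python3 snap.py w0 >/dev/null; python3 snap.py w1
python3 - <<'E'
from h import *;import pickle
s,im=pickle.load(open('w1.pkl','rb'));c=cam(im,tool(s))
[print(b) for b in blobs(im['pixels'],(108,90,50),(128,255,255),100)]
[print(b) for b in blobs(im['pixels'],(18,130,120),(30,255,255),100)]
a=np.radians(-18)
for r in(0,74): print(proj(c,[.48+r*1e-3*np.cos(a),-.289+r*1e-3*np.sin(a),.076]))
E
```

```text
Traceback (most recent call last):
  File "snap.py", line 3, in <module>
    print('t',s['t'],s['tool_pos'].round(4),s2['tool_pos'].round(4),s2['force'].round(2),s2['torque'].round(3),s2['opening'].round(4),s2['qpos'].round(1))
                                                                                                               ^^^^^^^^^^^^^^^^^^^
AttributeError: 'float' object has no attribute 'round'
Traceback (most recent call last):
  File "snap.py", line 3, in <module>
    print('t',s['t'],s['tool_pos'].round(4),s2['tool_pos'].round(4),s2['force'].round(2),s2['torque'].round(3),s2['opening'].round(4),s2['qpos'].round(1))
                                                                                                               ^^^^^^^^^^^^^^^^^^^
AttributeError: 'float' object has no attribute 'round'
Traceback (most recent call last):
FileNotFoundError: [Errno 2] No such file or directory: 'w1.pkl'
```

```bash
sed -i "s/s2\['opening'\].round(4)/round(s2['opening'],4)/" snap.py
python3 snap.py w1
python3 - <<'E'
from h import *;import pickle
s,im=pickle.load(open('w1.pkl','rb'));c=cam(im,tool(s))
[print(b) for b in blobs(im['pixels'],(108,90,50),(128,255,255),100)]
[print(b) for b in blobs(im['pixels'],(18,130,120),(30,255,255),100)]
a=np.radians(-18)
for r in(0,74): print(proj(c,[.48+r*1e-3*np.cos(a),-.289+r*1e-3*np.sin(a),.076]))
E
```

```text
t 1.9167 [ 0.4699 -0.2653  0.1708] [ 0.4694 -0.2633  0.172 ] [0.04 0.88 1.38] [ 0.078 -0.024  0.043] 0.0425 [-29.3  17.9  -3.1  69.2  -0.  -10.1]
(np.int32(740), [291.5, 263.3], [275, 248, 31, 40])
(np.int32(809), [426.0, 59.4], [410, 42, 32, 36])
(np.int32(1863), [293.2, 328.8], [273, 277, 47, 86])
(np.int32(503), [472.4, 345.6], [460, 329, 29, 34])
[292.57166653 263.62596231]
[296.95270774 354.93748473]
```

View pics/w1.png

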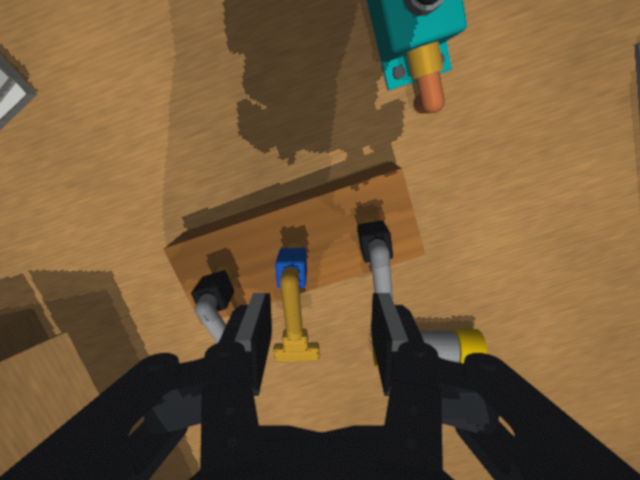

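The wrist view shows the fan block at (291,265) and its mouth at (296,352). The jets are to either side at (212,288) and (374,240), and my fingers are forward of the block.

Run:
```python
from h import *;import pickle
s,im=pickle.load(open('w1.pkl','rb'));T=tool(s);c=cam(im,T);Ti=np.linalg.inv(T)
for n,uv,z in(('blocktop c',(290.5,262),.087),('blockmid',(290.5,268),.08),('elbow',(291,272),.102),('mouth',(296.5,350),.078),('mouthfront',(296.5,360),.074)):
    p=plane(c,uv,z);print(n,p.round(4),(Ti@np.r_[p,1])[:3].round(4))
print(proj(c,[.4800,-.289,.102]),proj(c,[.48,-.289,.087]))
px=im['pixels'];m=cv2.inRange(cv2.cvtColor(px,cv2.COLOR_RGB2HSV),(18,130,100),(30,255,255))
for r in range(275,366,4):
    x=np.flatnonzero(m[r,250:335])+250
    if len(x):print(r,x.min(),x.max(),end='; ')
m=cv2.inRange(cv2.cvtColor(px,cv2.COLOR_RGB2HSV),(108,90,50),(128,255,255));print()
for r in range(248,290,3):
    x=np.flatnonzero(m[r,250:335])+250
    if len(x):print(r,x.min(),x.max(),end='; ')
```

```text
blocktop c [ 0.4745 -0.2875  0.087 ] [ 0.0837 -0.0195  0.012 ]
blockmid [ 0.4811 -0.2906  0.08  ] [ 0.0907 -0.0202  0.0193]
elbow [ 0.4756 -0.2864  0.102 ] [ 0.0687 -0.018   0.0125]
mouth [ 0.5449 -0.3101  0.078 ] [ 0.0924 -0.0176  0.0859]
mouthfront [ 0.5558 -0.3144  0.074 ] [ 0.0964 -0.0181  0.0977]
[289.53321913 279.48291192] [291.36071766 269.94562255]
279 282 296; 283 281 297; 287 282 297; 291 281 298; 295 281 299; 299 282 299; 303 282 300; 307 283 300; 311 283 301; 315 284 301; 319 284 301; 323 285 301; 327 285 302; 331 283 302; 335 282 307; 339 282 307; 343 278 307; 347 273 318; 351 273 319; 355 273 319; 359 274 319; 
248 285 304; 251 280 305; 254 279 305; 257 278 305; 260 277 305; 263 276 305; 266 275 305; 269 276 305; 272 276 305; 275 276 305; 278 276 305; 281 277 305; 284 277 305; 287 278 303;
```

Call:
carry_out([
  {"claw":47,"linear":[10,-19.5,17],"yaw":-1.5},
  {"claw":47,"linear":[40,-19.5,17],"yaw":-1.5},
  {"claw":47,"linear":[75,-19.5,17],"yaw":-1.5},
  {"claw":47,"linear":[105,-19.5,17],"yaw":-1.5},
  {"claw":47,"linear":[114,-19.5,17],"yaw":-1.5},
])

```text
t: 2.38
tool_pos: [0.4774, -0.2835, 0.0566]
orientation: [[-0.004, 0.3, 0.954], [0.003, 0.954, -0.3], [-1.0, 0.001, -0.005]]
force: [-0.7, 1.5, -0.8]
opening: 0.0402
```

Call:
carry_out([
  {"claw":47,"linear":[0,0,0],"yaw":0},
  {"claw":47,"linear":[0,0,0],"yaw":0},
])

```text
t: 2.55
tool_pos: [0.4799, -0.2853, 0.0615]
orientation: [[0.001, 0.3, 0.954], [-0.0, 0.954, -0.3], [-1.0, -0.0, 0.001]]
force: [0.6, -0.6, -0.2]
opening: 0.0398
```

```bash
python3 snap.py w2
```

```text
t 2.55 [ 0.4799 -0.2853  0.0615] [ 0.4805 -0.2858  0.0622] [ 1.01 -0.22  0.62] [0.006 0.024 0.014] 0.0399 [-30.7  24.  -10.9  55.    0.  -13.3]
```

View pics/w2.png

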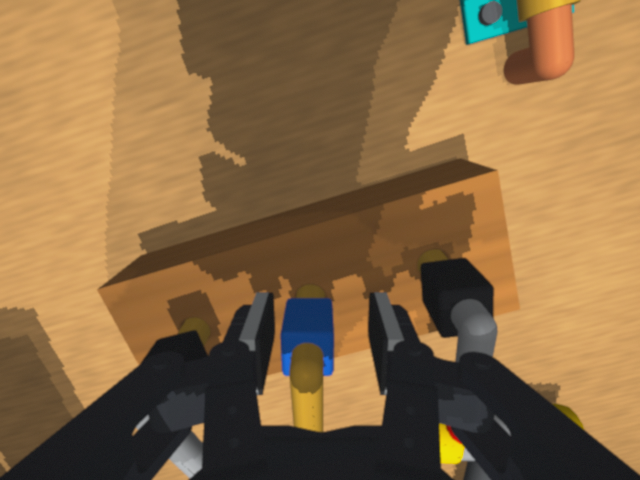

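The block spans columns 282–333 and the fingers 273–370, so the block sits about 4.5 mm toward tool −y. The TCP is also about 5 mm high. I'll correct both and close.

Call:
carry_out([
  {"claw":47,"linear":[2,-4.5,1],"yaw":0},
  {"claw":47,"linear":[5,-4.5,1],"yaw":0},
  {"claw":20,"linear":[5,-4.5,1],"yaw":0},
  {"claw":10,"linear":[5,-4.5,1],"yaw":0},
  {"claw":10,"linear":[5,-4.5,1],"yaw":0},
])

```text
t: 3.02
tool_pos: [0.4793, -0.2905, 0.0556]
orientation: [[0.0, 0.301, 0.954], [-0.001, 0.954, -0.301], [-1.0, -0.0, 0.001]]
force: [-2.2, -1.0, 3.8]
opening: 0.019
```

Call:
carry_out([
  {"claw":10,"linear":[0,0,0],"yaw":0},
  {"claw":10,"linear":[0,0,0],"yaw":0},
  {"claw":10,"linear":[0,0,0],"yaw":0},
])

```text
t: 3.27
tool_pos: [0.4794, -0.2904, 0.0556]
orientation: [[0.0, 0.301, 0.954], [-0.001, 0.954, -0.301], [-1.0, -0.0, 0.001]]
force: [-1.9, -1.6, 5.8]
opening: 0.0191
```

Call:
carry_out([
  {"claw":10,"linear":[-8,0,0],"yaw":0},
  {"claw":10,"linear":[-25,0,0],"yaw":0},
  {"claw":10,"linear":[-50,0,0],"yaw":0},
  {"claw":10,"linear":[-80,0,0],"yaw":0},
  {"claw":10,"linear":[-110,0,0],"yaw":0},
])

```text
t: 3.68
tool_pos: [0.4786, -0.2897, 0.1664]
orientation: [[-0.001, 0.301, 0.954], [0.001, 0.954, -0.301], [-1.0, 0.0, -0.001]]
force: [0.9, 0.6, -2.2]
opening: 0.0189
```

```bash
python3 snap.py w3
python3 - <<'E'
from h import *;import pickle
s,im=pickle.load(open('w3.pkl','rb'));p=im['pixels']
print([b for b in blobs(p,(108,90,50),(128,255,255),100)])
E
```

```text
t 3.6833 [ 0.4786 -0.2897  0.1664] [ 0.4807 -0.2909  0.1726] [-0.88 -0.41  5.36] [-0.012 -0.037  0.032] 0.0188 [-31.2  20.1   0.1  69.7   0.  -13.7]
[(np.int32(2643), [321.0, 334.7], [294, 303, 55, 81])]
```

View pics/w3.png

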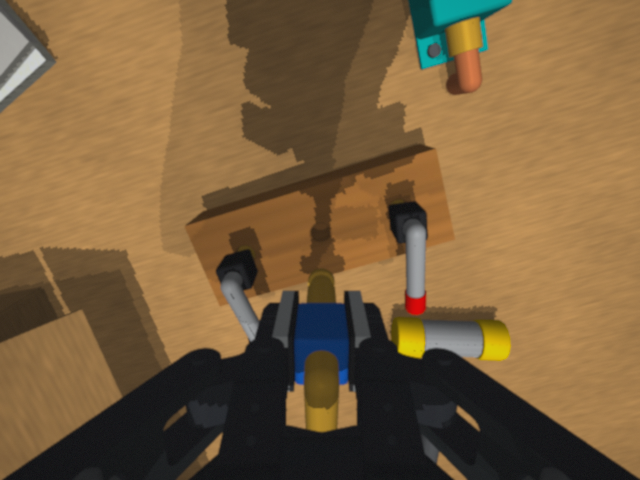

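Held, with the block between the pads. The stem's lower end shows near (320,272). Next: the stem's offset in the tool frame, and the remaining transfer.

Run:
```python
from h import *;import pickle
s,im=pickle.load(open('w3.pkl','rb'));K=im['camera_matrix'];T=im['T_tool_cam']
c=(K,T[:3,:3],T[:3,3])
for z0 in(-3,0,3):
  print(z0,'blk bot back',proj(c,np.array([-3.4,0,z0-10])/1e3),'top back',proj(c,np.array([-31.4,0,z0-10])/1e3),'stem end far',proj(c,np.array([42.6,0,z0-3])/1e3),'6.4mm up',proj(c,np.array([36.2,0,z0-7])/1e3),'elbow',proj(c,np.array([-46.4,0,z0-6])/1e3))
p=im['pixels'];h=cv2.cvtColor(p,cv2.COLOR_RGB2HSV)
b=cv2.inRange(h,(108,90,50),(128,255,255));g=cv2.inRange(h,(15,120,60),(30,255,255))
for r in range(262,312,3):
  x=np.flatnonzero(p[r,300:345,2]<60)+300
  print(r,p[r,321].tolist(),(x.min(),x.max()) if len(x) else '')
for col in(300,345): print([ (r,p[r,col].tolist()) for r in range(296,390,6)])
```

```text
-3 blk bot back [319.53729143 285.85017675] top back [319.22532867 321.93215863] stem end far [319.87822176 259.93653336] 6.4mm up [319.83543667 257.38107424] elbow [319.01819751 359.4032371 ]
0 blk bot back [319.54535907 292.39525957] top back [319.23736063 329.5726024 ] stem end far [319.8828465  265.10495379] 6.4mm up [319.84044489 262.75807994] elbow [319.03328    367.60126072]
3 blk bot back [319.55332931 298.86133432] top back [319.24921738 337.10179072] stem end far [319.88742813 270.22519725] 6.4mm up [319.84540466 268.08307123] elbow [319.04811825 375.66652835]
262 [101, 69, 37] (np.int64(300), np.int64(344))
265 [104, 71, 39] (np.int64(300), np.int64(344))
268 [85, 63, 33] (np.int64(300), np.int64(344))
271 [91, 71, 29] (np.int64(300), np.int64(341))
274 [95, 74, 27] (np.int64(300), np.int64(332))
277 [77, 60, 27] (np.int64(300), np.int64(333))
280 [79, 62, 26] (np.int64(300), np.int64(333))
283 [80, 62, 24] (np.int64(300), np.int64(334))
286 [79, 62, 24] (np.int64(308), np.int64(334))
289 [80, 63, 23] (np.int64(307), np.int64(334))
292 [81, 63, 26] (np.int64(307), np.int64
[... 251 characters left out ...]
[17, 39, 76] 
[(296, [174, 133, 82]), (302, [143, 111, 75]), (308, [16, 38, 74]), (314, [18, 40, 75]), (320, [17, 40, 75]), (326, [15, 40, 76]), (332, [15, 39, 76]), (338, [19, 45, 85]), (344, [17, 49, 97]), (350, [16, 49, 96]), (356, [13, 48, 95]), (362, [17, 49, 96]), (368, [15, 50, 95]), (374, [21, 83, 166]), (380, [20, 83, 167]), (386, [180, 138, 90])]
[(296, [34, 28, 24]), (302, [32, 27, 25]), (308, [16, 24, 40]), (314, [17, 31, 56]), (320, [15, 36, 67]), (326, [16, 38, 72]), (332, [16, 39, 74]), (338, [18, 42, 80]), (344, [16, 48, 93]), (350, [14, 48, 93]), (356, [18, 47, 92]), (362, [15, 47, 91]), (368, [19, 53, 105]), (374, [22, 77, 154]), (380, [20, 72, 146]), (386, [176, 135, 83])]
```

Call:
carry_out([
  {"claw":10,"linear":[0,32,-6],"yaw":-7},
  {"claw":10,"linear":[0,64,-12],"yaw":-14},
  {"claw":10,"linear":[0,96,-18],"yaw":-21},
  {"claw":10,"linear":[0,128,-24],"yaw":-28},
  {"claw":10,"linear":[0,160,-29],"yaw":-35},
])

```text
t: 4.15
tool_pos: [0.4993, -0.1273, 0.1653]
orientation: [[-0.0, -0.306, 0.952], [0.0, 0.952, 0.306], [-1.0, 0.0, -0.0]]
force: [1.6, 0.2, -1.5]
opening: 0.0192
```

Call:
carry_out([
  {"claw":10,"linear":[0,28,13],"yaw":-7},
  {"claw":10,"linear":[0,56,26],"yaw":-14},
  {"claw":10,"linear":[0,84,39],"yaw":-21},
  {"claw":10,"linear":[0,112,52],"yaw":-28},
  {"claw":10,"linear":[0,140,65],"yaw":-35},
])

```text
t: 4.57
tool_pos: [0.5194, 0.0259, 0.1654]
orientation: [[0.0, -0.797, 0.604], [0.0, 0.604, 0.797], [-1.0, 0.0, 0.0]]
force: [1.1, 0.0, -2.0]
opening: 0.0192
```

Call:
carry_out([
  {"claw":10,"linear":[0,0,0],"yaw":-7},
  {"claw":10,"linear":[0,0,0],"yaw":-14},
  {"claw":10,"linear":[0,0,0],"yaw":-21},
  {"claw":10,"linear":[0,0,0],"yaw":-28},
  {"claw":10,"linear":[0,0,0],"yaw":-34.5},
])

```text
t: 4.98
tool_pos: [0.5193, 0.0244, 0.1653]
orientation: [[-0.0, -0.999, 0.046], [0.0, 0.046, 0.999], [-1.0, 0.0, 0.0]]
force: [0.7, -0.1, -2.5]
opening: 0.0191
```

Call:
carry_out([
  {"claw":10,"linear":[0,0,0],"yaw":0},
  {"claw":10,"linear":[0,0,0],"yaw":0},
])

```text
t: 5.15
tool_pos: [0.5194, 0.0243, 0.1652]
orientation: [[-0.0, -0.998, 0.056], [0.0, 0.056, 0.998], [-1.0, 0.0, 0.0]]
force: [-0.4, 0.6, -1.7]
opening: 0.0191
```

```bash
python3 snap.py w4
python3 - <<'E'
from bench import env
from h import *;import pickle
q=[env.get_state()]
d={n:env.get_image(n) for n in('scene','top')};q.append(env.get_state())
pickle.dump((q[1],d),open('d4.pkl','wb'))
for s in q: print(s['tool_pos'].round(4),s['force'].round(2),s['orientation'].round(3).tolist())
t=d['top']['pixels'];sc=d['scene']['pixels'];w=pickle.load(open('w4.pkl','rb'))[1]['pixels']
r=lambda a:cv2.resize(a,(400,300),interpolation=cv2.INTER_CUBIC)
M=np.vstack([np.hstack([r(t[190:280,240:360]),r(sc[165:270,270:410])]),np.hstack([r(w),r(w[180:390,180:460])])])
cv2.imwrite('pics/m4.png',M[:,:,::-1])
E
```

```text
t 5.15 [0.5194 0.0243 0.1652] [0.5195 0.0242 0.1652] [ 0.69 -0.3  -2.06] [-0.028  0.025 -0.032] 0.0189 [  2.7  15.8  -7.   67.3   0.  -84.1]
[0.5195 0.0242 0.1652] [ 0.69 -0.3  -2.06] [[-0.0, -0.998, 0.057], [0.0, 0.057, 0.998], [-1.0, 0.0, 0.0]]
[0.5196 0.0242 0.1652] [ 0.82 -1.11 -1.79] [[-0.0, -0.998, 0.056], [0.0, 0.056, 0.998], [-1.0, 0.0, 0.0]]
```

View pics/m4.png

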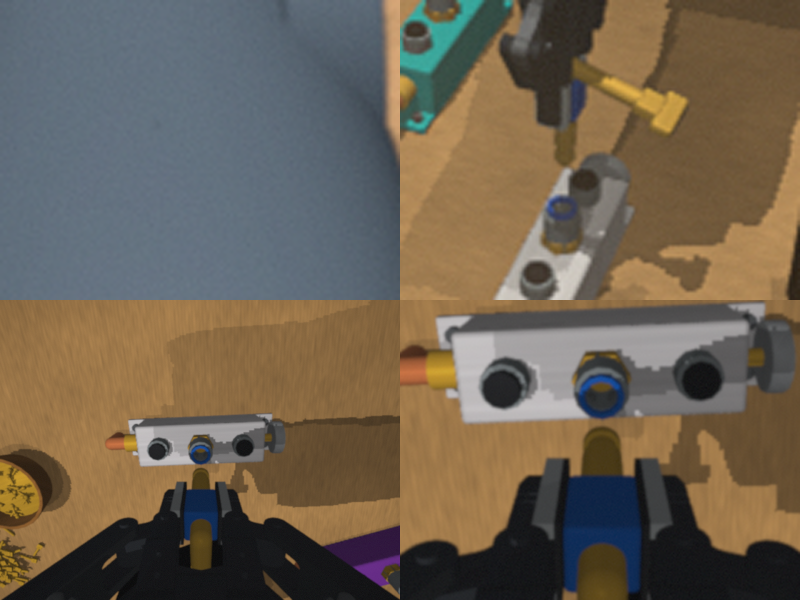

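The scene view (top right) shows the stem hanging above and just behind the collar. The wrist view (bottom right) shows the collar at crop (602,392), with the stem in the same column. Next I'll measure collar against stem in the tool frame.

Run:
```python
from h import *;import pickle
s,im=pickle.load(open('w4.pkl','rb'));c=cam(im,tool(s));Ti=np.linalg.inv(tool(s));p=im['pixels']
for b in blobs(p,(105,110,60),(125,255,255),60):print(b)
m=cv2.inRange(cv2.cvtColor(p,cv2.COLOR_RGB2HSV),(105,110,60),(125,255,255));m[262:]=0;m[:,:290]=0;m[:,350:]=0
e=cv2.fitEllipse(cv2.convexHull(np.argwhere(m)[:,::-1].astype(np.int32)));print('ell',e)
w=plane(c,e[0],.085);print('collar',w.round(4),'tool mm',(1e3*(Ti@np.r_[w,1])[:3]).round(1))
for r in range(262,312,3):
  x=p[r,290:355].astype(int);g=np.flatnonzero((x[:,0]-x[:,2]>25)&(x[:,0]<130))+290
  print(r,p[r,321].tolist(),(g.min(),g.max()) if len(g) else '')
# scene
s4,d=pickle.load(open('d4.pkl','rb'));S=cam(d['scene']);q=d['scene']['pixels']
# project predicted stem points for z0
K=im['camera_matrix'];T=im['T_tool_cam'];ct=(K,T[:3,:3],T[:3,3])
for z0 in(0,2,3,4):
  A=tool(s4)
  f=lambda x,y,z:(A@np.array([x/1e3,y/1e3,z/1e3,1]))[:3]
  print(z0,'scene tip',proj(S,f(39.6,0.5,z0)),'scene bodytop',proj(S,f(10,.5,z0)),'wrist tip edge',proj(ct,np.array([39.6,0,z0-3])/1e3))
cv2.imwrite('pics/sc4.png',cv2.resize(q[165:265,295:375],None,fx=7,fy=6,interpolation=cv2.INTER_CUBIC)[:,:,::-1])
```

```text
(np.int32(410), [320.6, 246.7], [305, 232, 32, 31])
(np.int32(2991), [321.0, 336.0], [294, 304, 55, 80])
ell ((320.574462890625, 246.8997039794922), (30.0911808013916, 31.75318145751953), 97.42591094970703)
collar [0.5196 0.0255 0.085 ] tool mm [80.2 -0.1  1.2]
262 [47, 53, 84] (np.int64(327), np.int64(340))
265 [134, 103, 65] 
268 [106, 82, 48] (np.int64(316), np.int64(325))
271 [82, 64, 23] (np.int64(312), np.int64(330))
274 [85, 66, 24] (np.int64(310), np.int64(332))
277 [69, 54, 20] (np.int64(308), np.int64(333))
280 [73, 57, 23] (np.int64(308), np.int64(334))
283 [74, 57, 23] (np.int64(308), np.int64(334))
286 [73, 58, 25] (np.int64(308), np.int64(334))
289 [72, 57, 20] (np.int64(307), np.int64(334))
292 [72, 57, 22] (np.int64(298), np.int64(344))
295 [74, 59, 25] (np.int64(298), np.int64(344))
298 [73, 56, 19] (np.int64(298), np.int64(344))
301 [70, 57, 28] (np.int64(298), np.int64(344))
304 [19, 37, 67] 
307 [14, 36, 68] 
310 [15, 36, 70] 
0 scene tip [325.45709738 220.58180558] scene bodytop [325.55482326 208.51338951] wrist tip edge [320.65276277 265.53828528]
2 scene tip [326.44705772 220.85621374] scene bodytop [326.56792332 208.78611561] wrist tip edge [320.65343669 269.00984188]
3 scene tip [326.94252371 220.99355248] scene bodytop [327.07498211 208.92261561] wrist tip edge [320.65377206 270.7373972 ]
4 scene tip [327.438314   221.13098111] scene bodytop [327.58238053 209.05920704] wrist tip edge [320.65410636 272.45950509]
```

View pics/sc4.png

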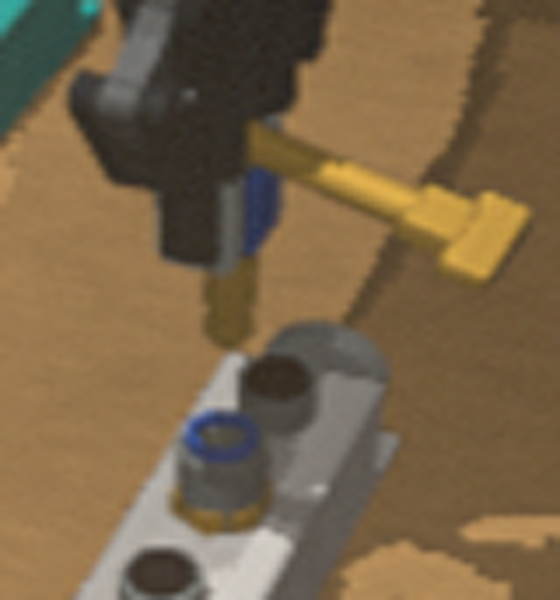

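Call:
carry_out([
  {"claw":10,"linear":[0,-0.3,-1.5],"yaw":0},
  {"claw":10,"linear":[12,-0.3,-1.5],"yaw":0},
  {"claw":10,"linear":[24,-0.3,-1.5],"yaw":0},
  {"claw":10,"linear":[34,-0.3,-1.5],"yaw":0},
  {"claw":10,"linear":[40,-0.3,-1.5],"yaw":0},
])

```text
t: 5.72
tool_pos: [0.5193, 0.0226, 0.124]
orientation: [[-0.001, -0.999, 0.053], [-0.0, 0.053, 0.999], [-1.0, 0.001, -0.0]]
force: [-0.4, 0.3, -1.9]
opening: 0.019
```

Call:
carry_out([
  {"claw":10,"linear":[1,0,0],"yaw":0},
  {"claw":10,"linear":[2,0,0],"yaw":0},
  {"claw":10,"linear":[3,0,0],"yaw":0},
  {"claw":10,"linear":[4,0,0],"yaw":0},
  {"claw":10,"linear":[4,0,0],"yaw":0},
])

```text
t: 6.13
tool_pos: [0.52, 0.0227, 0.1213]
orientation: [[0.0, -0.999, 0.053], [0.0, 0.053, 0.999], [-1.0, -0.0, 0.0]]
force: [1.0, 1.3, -1.7]
opening: 0.0193
```

```bash
cat > st.py <<'E'
from bench import env
s=env.get_state();print(round(s['t'],2),s['tool_pos'].round(4),s['force'].round(2),s['torque'].round(3),round(s['opening'],4))
E
python3 st.py
```

```text
6.13 [0.52   0.0227 0.1213] [ 1.02  1.32 -1.74] [0.004 0.001 0.012] 0.0193
```

Call:
carry_out([
  {"claw":10,"linear":[1,0,0],"yaw":0},
  {"claw":10,"linear":[2,0,0],"yaw":0},
  {"claw":10,"linear":[3,0,0],"yaw":0},
  {"claw":10,"linear":[4,0,0],"yaw":0},
  {"claw":10,"linear":[4,0,0],"yaw":0},
])

```text
t: 6.55
tool_pos: [0.5197, 0.0227, 0.1169]
orientation: [[-0.0, -0.999, 0.053], [-0.0, 0.053, 0.999], [-1.0, 0.0, -0.0]]
force: [-0.3, 0.2, -1.7]
opening: 0.0192
```

```bash
python3 st.py
```

```text
6.55 [0.5197 0.0227 0.1169] [-0.33  0.24 -1.7 ] [-0.027  0.033 -0.01 ] 0.0192
```

Call:
carry_out([
  {"claw":10,"linear":[1,0,0],"yaw":0},
  {"claw":10,"linear":[2,0,0],"yaw":0},
  {"claw":10,"linear":[3,0,0],"yaw":0},
  {"claw":10,"linear":[3,0,0],"yaw":0},
])

```text
t: 6.88
tool_pos: [0.5197, 0.0227, 0.1139]
orientation: [[-0.0, -0.999, 0.053], [0.0, 0.053, 0.999], [-1.0, 0.0, 0.0]]
force: [-0.2, -0.2, -1.8]
opening: 0.0189
```

Call:
carry_out([
  {"claw":10,"linear":[1,0,0],"yaw":0},
  {"claw":10,"linear":[2,0,0],"yaw":0},
  {"claw":10,"linear":[2,0,0],"yaw":0},
])

```text
t: 7.13
tool_pos: [0.5197, 0.0226, 0.1119]
orientation: [[-0.0, -0.999, 0.053], [-0.0, 0.053, 0.999], [-1.0, 0.0, -0.0]]
force: [0.2, 0.5, -1.1]
opening: 0.0189
```

Call:
carry_out([
  {"claw":10,"linear":[1,0,0],"yaw":0},
  {"claw":10,"linear":[2,0,0],"yaw":0},
  {"claw":10,"linear":[2,0,0],"yaw":0},
])

```text
t: 7.38
tool_pos: [0.5197, 0.0226, 0.1099]
orientation: [[-0.0, -0.999, 0.053], [-0.0, 0.053, 0.999], [-1.0, 0.0, -0.0]]
force: [0.3, 0.3, -1.4]
opening: 0.0192
```

Call:
carry_out([
  {"claw":10,"linear":[1,0,0],"yaw":0},
  {"claw":10,"linear":[2,0,0],"yaw":0},
  {"claw":10,"linear":[2,0,0],"yaw":0},
])

```text
t: 7.63
tool_pos: [0.5198, 0.0227, 0.108]
orientation: [[0.0, -0.999, 0.053], [0.0, 0.053, 0.999], [-1.0, -0.0, 0.0]]
force: [-0.1, 0.3, 0.4]
opening: 0.0192
```

Call:
carry_out([
  {"claw":10,"linear":[1,0,0],"yaw":0},
  {"claw":10,"linear":[1,0,0],"yaw":0},
])

```text
t: 7.8
tool_pos: [0.5197, 0.0226, 0.1071]
orientation: [[-0.0, -0.999, 0.053], [-0.0, 0.053, 0.999], [-1.0, 0.0, -0.0]]
force: [-1.9, -0.1, 2.6]
opening: 0.0193
```

Call:
carry_out([
  {"claw":10,"linear":[1,0,0],"yaw":0},
  {"claw":10,"linear":[1,0,0],"yaw":0},
])

```text
t: 7.97
tool_pos: [0.5197, 0.0227, 0.106]
orientation: [[-0.0, -0.999, 0.053], [0.0, 0.053, 0.999], [-1.0, 0.0, 0.0]]
force: [-0.3, 0.3, -0.9]
opening: 0.0193
```

Call:
carry_out([
  {"claw":10,"linear":[1,0,0],"yaw":0},
  {"claw":10,"linear":[1,0,0],"yaw":0},
])

```text
t: 8.13
tool_pos: [0.52, 0.0227, 0.1052]
orientation: [[0.0, -0.999, 0.053], [-0.0, 0.053, 0.999], [-1.0, -0.0, 0.0]]
force: [0.2, -0.3, 3.0]
opening: 0.0192
```

Call:
carry_out([
  {"claw":10,"linear":[1,0,0],"yaw":0},
  {"claw":10,"linear":[1,0,0],"yaw":0},
])

```text
t: 8.3
tool_pos: [0.5198, 0.0227, 0.104]
orientation: [[0.0, -0.999, 0.052], [0.0, 0.052, 0.999], [-1.0, -0.0, 0.0]]
force: [1.4, 1.3, -3.0]
opening: 0.0191
```

Call:
carry_out([
  {"claw":10,"linear":[0.7,0,0],"yaw":0},
  {"claw":10,"linear":[0.7,0,0],"yaw":0},
])

```text
t: 8.47
tool_pos: [0.5198, 0.0227, 0.1032]
orientation: [[-0.0, -0.999, 0.052], [-0.0, 0.052, 0.999], [-1.0, 0.0, -0.0]]
force: [1.4, -0.1, -1.4]
opening: 0.0191
```

Call:
carry_out([
  {"claw":10,"linear":[0.7,0,0],"yaw":0},
  {"claw":10,"linear":[0.7,0,0],"yaw":0},
])

```text
t: 8.63
tool_pos: [0.5197, 0.0226, 0.1025]
orientation: [[-0.0, -0.999, 0.053], [-0.0, 0.053, 0.999], [-1.0, 0.0, -0.0]]
force: [1.6, 0.3, -4.2]
opening: 0.0189
```

Call:
carry_out([
  {"claw":10,"linear":[0,0,0],"yaw":0},
  {"claw":10,"linear":[0,0,0],"yaw":0},
  {"claw":10,"linear":[0,0,0],"yaw":0},
])

```text
t: 8.88
tool_pos: [0.5196, 0.0226, 0.1025]
orientation: [[-0.001, -0.999, 0.053], [-0.0, 0.053, 0.999], [-1.0, 0.001, -0.0]]
force: [0.1, 0.1, -5.2]
opening: 0.0189
```

Call:
carry_out([
  {"claw":10,"linear":[0.5,0,0],"yaw":0},
  {"claw":10,"linear":[0.5,0,0],"yaw":0},
  {"claw":10,"linear":[0.5,0,0],"yaw":0},
  {"claw":10,"linear":[0.5,0,0],"yaw":0},
])

```text
t: 9.22
tool_pos: [0.5197, 0.0226, 0.1021]
orientation: [[-0.0, -0.999, 0.053], [-0.0, 0.053, 0.999], [-1.0, 0.0, -0.0]]
force: [-0.8, -0.1, -4.3]
opening: 0.0192
```

Call:
carry_out([
  {"claw":10,"linear":[0.5,0,0],"yaw":0},
  {"claw":10,"linear":[0.5,0,0],"yaw":0},
  {"claw":10,"linear":[0.5,0,0],"yaw":0},
  {"claw":10,"linear":[0.5,0,0],"yaw":0},
])

```text
t: 9.55
tool_pos: [0.5198, 0.0227, 0.1016]
orientation: [[-0.0, -0.999, 0.053], [-0.0, 0.053, 0.999], [-1.0, 0.0, -0.0]]
force: [1.7, -0.8, -7.2]
opening: 0.0191
```

```bash
python3 snap.py w5;python3 - <<'E'
from bench import env
from h import *;import pickle
sc=env.get_image('scene')['pixels'];print(env.get_state()['force'].round(2))
w=pickle.load(open('w5.pkl','rb'))[1]['pixels']
a=cv2.resize(sc[165:265,295:375],(400,500),interpolation=cv2.INTER_CUBIC);b=cv2.resize(w[200:400,240:400],(400,500),interpolation=cv2.INTER_CUBIC)
cv2.imwrite('pics/m5.png',np.hstack([a,b])[:,:,::-1])
E
```

```text
t 9.55 [0.5198 0.0227 0.1016] [0.5198 0.0227 0.1016] [ 2.26  0.08 -6.24] [-0.026 -0.421  0.014] 0.0189 [  2.5  18.  -13.4  58.5   0.  -84.5]
[ 0.39 -0.62 -5.44]
```

View pics/m5.png

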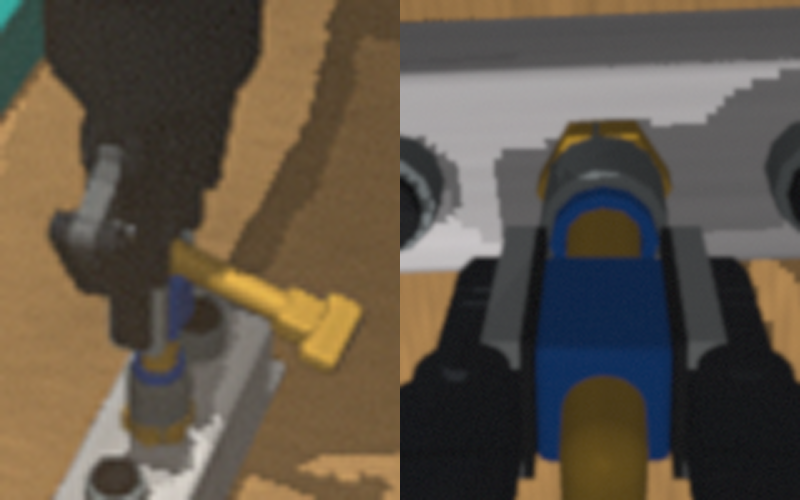

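The stem is seated inside the blue collar in both views, with the block still gripped and the nozzle pointing at the box. The wrist reads a slight downward pull and a My of −0.42, which suggests a small side load in x. I'll go on in small held steps with a slight lateral correction.

Call:
carry_out([
  {"claw":10,"linear":[0,-0.4,0],"yaw":0},
  {"claw":10,"linear":[0,-0.4,0],"yaw":0},
  {"claw":10,"linear":[0,-0.4,0],"yaw":0},
])

```text
t: 9.9
tool_pos: [0.5199, 0.0226, 0.1016]
orientation: [[-0.001, -0.999, 0.053], [-0.0, 0.053, 0.999], [-1.0, 0.001, -0.0]]
force: [-0.1, -0.2, -6.3]
opening: 0.0192
```

```bash
python3 st.py
```

```text
9.9 [0.5199 0.0226 0.1016] [-0.12 -0.17 -6.28] [-0.086  0.238  0.015] 0.0192
```

Call:
carry_out([
  {"claw":10,"linear":[0.4,0,0],"yaw":0},
  {"claw":10,"linear":[0.4,0,0],"yaw":0},
  {"claw":10,"linear":[0.4,0,0],"yaw":0},
])

```text
t: 10.15
tool_pos: [0.5201, 0.0226, 0.1012]
orientation: [[-0.0, -0.999, 0.053], [-0.0, 0.053, 0.999], [-1.0, 0.0, -0.0]]
force: [0.2, 0.3, -5.9]
opening: 0.019
```

```bash
python3 st.py
```

```text
10.15 [0.5201 0.0226 0.1012] [ 0.16  0.25 -5.9 ] [-0.189  0.047  0.048] 0.019
```

Call:
carry_out([
  {"claw":10,"linear":[0.4,0,0],"yaw":0},
  {"claw":10,"linear":[0.4,0,0],"yaw":0},
  {"claw":10,"linear":[0.4,0,0],"yaw":0},
])

```text
t: 10.4
tool_pos: [0.5199, 0.0226, 0.1006]
orientation: [[-0.001, -0.999, 0.053], [-0.0, 0.053, 0.999], [-1.0, 0.001, -0.0]]
force: [-0.9, -1.8, -9.9]
opening: 0.0185
```

Call:
carry_out([
  {"claw":10,"linear":[0.4,0,0],"yaw":0},
  {"claw":10,"linear":[0.4,0,0],"yaw":0},
  {"claw":10,"linear":[0.4,0,0],"yaw":0},
])

```text
t: 10.65
tool_pos: [0.52, 0.0226, 0.1004]
orientation: [[-0.0, -0.999, 0.053], [-0.0, 0.053, 0.999], [-1.0, 0.0, -0.0]]
force: [-0.9, -1.4, -10.4]
opening: 0.0189
```

Call:
carry_out([
  {"claw":10,"linear":[0.4,0,0],"yaw":0},
  {"claw":10,"linear":[0.4,0,0],"yaw":0},
  {"claw":10,"linear":[0.4,0,0],"yaw":0},
])

```text
t: 10.9
tool_pos: [0.5201, 0.0227, 0.1001]
orientation: [[-0.0, -0.999, 0.053], [0.0, 0.053, 0.999], [-1.0, 0.0, 0.0]]
force: [-1.6, -0.5, -10.1]
opening: 0.0192
```

The pull of about 8 N plus the nozzle's weight matches the collar spring. It looks as if the stem has snapped in and the collar is slightly drawn, because I'm holding it high. I'll keep lowering in fine steps until it presses on the stop.

Call:
carry_out([
  {"claw":10,"linear":[0.4,0,0],"yaw":0},
  {"claw":10,"linear":[0.4,0,0],"yaw":0},
  {"claw":10,"linear":[0.4,0,0],"yaw":0},
])

```text
t: 11.15
tool_pos: [0.5201, 0.0227, 0.0997]
orientation: [[-0.0, -0.999, 0.053], [0.0, 0.053, 0.999], [-1.0, 0.0, 0.0]]
force: [-1.9, -0.6, -9.2]
opening: 0.019
```

Call:
carry_out([
  {"claw":10,"linear":[0.3,0,0],"yaw":0},
  {"claw":10,"linear":[0.3,0,0],"yaw":0},
  {"claw":10,"linear":[0.3,0,0],"yaw":0},
])

```text
t: 11.4
tool_pos: [0.5202, 0.0227, 0.0995]
orientation: [[0.0, -0.999, 0.053], [0.0, 0.053, 0.999], [-1.0, -0.0, 0.0]]
force: [-3.8, 1.4, -5.6]
opening: 0.0191
```

```bash
python3 st.py
```

```text
11.4 [0.5202 0.0227 0.0995] [-3.78  1.37 -5.64] [-0.008  0.898  0.011] 0.0191
```

Call:
carry_out([
  {"claw":10,"linear":[0,0.4,0],"yaw":0},
  {"claw":10,"linear":[0,0.4,0],"yaw":0},
  {"claw":10,"linear":[0,0.4,0],"yaw":0},
])

```text
t: 11.65
tool_pos: [0.52, 0.0227, 0.0995]
orientation: [[0.0, -0.999, 0.053], [-0.0, 0.053, 0.999], [-1.0, -0.0, 0.0]]
force: [-1.3, -0.3, -6.6]
opening: 0.019
```

Call:
carry_out([
  {"claw":10,"linear":[0.3,0,0],"yaw":0},
  {"claw":10,"linear":[0.3,0,0],"yaw":0},
  {"claw":10,"linear":[0.3,0,0],"yaw":0},
])

```text
t: 11.9
tool_pos: [0.5199, 0.0226, 0.0993]
orientation: [[0.0, -0.999, 0.053], [-0.0, 0.053, 0.999], [-1.0, -0.0, -0.0]]
force: [-3.2, 0.0, -3.5]
opening: 0.0191
```

```bash
python3 st.py
```

```text
11.9 [0.5199 0.0226 0.0993] [-3.19  0.04 -3.48] [-0.086  0.519 -0.027] 0.0191
```

Call:
carry_out([
  {"claw":10,"linear":[0.3,0.2,0],"yaw":0},
  {"claw":10,"linear":[0.3,0.2,0],"yaw":0},
  {"claw":10,"linear":[0.3,0.2,0],"yaw":0},
])

```text
t: 12.15
tool_pos: [0.5199, 0.0227, 0.099]
orientation: [[0.001, -0.999, 0.053], [-0.0, 0.053, 0.999], [-1.0, -0.001, -0.0]]
force: [-1.6, -0.6, -2.6]
opening: 0.0192
```

Call:
carry_out([
  {"claw":10,"linear":[0.3,0,0],"yaw":0},
  {"claw":10,"linear":[0.3,0,0],"yaw":0},
  {"claw":10,"linear":[0.3,0,0],"yaw":0},
])

```text
t: 12.4
tool_pos: [0.5197, 0.0227, 0.0986]
orientation: [[0.0, -0.999, 0.052], [-0.0, 0.052, 0.999], [-1.0, -0.0, -0.0]]
force: [0.7, -0.6, -2.2]
opening: 0.0194
```

```bash
python3 st.py
```

```text
12.4 [0.5197 0.0227 0.0986] [ 0.71 -0.58 -2.24] [-0.146  0.235  0.007] 0.0194
```

Call:
carry_out([
  {"claw":10,"linear":[0.3,0,0],"yaw":0},
  {"claw":10,"linear":[0.3,0,0],"yaw":0},
  {"claw":10,"linear":[0.3,0,0],"yaw":0},
])

```text
t: 12.65
tool_pos: [0.5197, 0.0227, 0.0983]
orientation: [[0.0, -0.999, 0.053], [-0.0, 0.053, 0.999], [-1.0, -0.0, -0.0]]
force: [-0.9, 0.0, -1.7]
opening: 0.0192
```

Call:
carry_out([
  {"claw":10,"linear":[0.3,0,0],"yaw":0},
  {"claw":10,"linear":[0.3,0,0],"yaw":0},
  {"claw":10,"linear":[0.3,0,0],"yaw":0},
])

```text
t: 12.9
tool_pos: [0.5197, 0.0227, 0.0979]
orientation: [[0.0, -0.999, 0.053], [-0.0, 0.053, 0.999], [-1.0, -0.0, -0.0]]
force: [-0.1, 0.3, -2.8]
opening: 0.019
```

```bash
python3 st.py
```

```text
12.9 [0.5197 0.0227 0.0979] [-0.06  0.26 -2.79] [-0.136 -0.012  0.003] 0.019
```

Call:
carry_out([
  {"claw":10,"linear":[0.3,0,0],"yaw":0},
  {"claw":10,"linear":[0.3,0,0],"yaw":0},
  {"claw":10,"linear":[0.3,0,0],"yaw":0},
])

```text
t: 13.15
tool_pos: [0.5197, 0.0227, 0.0977]
orientation: [[0.0, -0.999, 0.053], [-0.0, 0.053, 0.999], [-1.0, -0.0, -0.0]]
force: [-0.1, -1.6, 0.3]
opening: 0.0189
```

Call:
carry_out([
  {"claw":10,"linear":[0.3,0,0],"yaw":0},
  {"claw":10,"linear":[0.3,0,0],"yaw":0},
  {"claw":10,"linear":[0.3,0,0],"yaw":0},
])

```text
t: 13.4
tool_pos: [0.5197, 0.0227, 0.0976]
orientation: [[0.0, -0.999, 0.052], [0.0, 0.052, 0.999], [-1.0, -0.0, 0.0]]
force: [-1.6, -1.8, 4.8]
opening: 0.0193
```

```bash
python3 st.py
```

```text
13.4 [0.5197 0.0227 0.0976] [-1.64 -1.84  4.81] [-0.193  0.346  0.002] 0.0193
```

Call:
carry_out([
  {"claw":10,"linear":[0.2,0,0],"yaw":0},
  {"claw":10,"linear":[0.2,0,0],"yaw":0},
  {"claw":10,"linear":[0.2,0,0],"yaw":0},
])

```text
t: 13.65
tool_pos: [0.5198, 0.0227, 0.0975]
orientation: [[0.001, -0.999, 0.053], [0.0, 0.053, 0.999], [-1.0, -0.001, 0.0]]
force: [-2.6, -1.3, 7.0]
opening: 0.0193
```

Call:
carry_out([
  {"claw":10,"linear":[0,0,0],"yaw":0},
  {"claw":10,"linear":[0,0,0],"yaw":0},
])

```text
t: 13.82
tool_pos: [0.5198, 0.0227, 0.0975]
orientation: [[0.001, -0.999, 0.053], [0.0, 0.053, 0.999], [-1.0, -0.001, 0.0]]
force: [-2.0, -1.5, 8.2]
opening: 0.019
```

Firm on the stop at about 10 N net. The stiffness is about 12 N/mm, far steeper than the grip ramp. Now the tug.

Call:
carry_out([
  {"claw":10,"linear":[-0.6,0,0],"yaw":0},
  {"claw":10,"linear":[-1.2,0,0],"yaw":0},
  {"claw":10,"linear":[-1.8,0,0],"yaw":0},
  {"claw":10,"linear":[-1.8,0,0],"yaw":0},
])

```text
t: 14.15
tool_pos: [0.5196, 0.0227, 0.0989]
orientation: [[-0.0, -0.999, 0.053], [-0.0, 0.053, 0.999], [-1.0, 0.0, -0.0]]
force: [-1.2, -0.3, -0.9]
opening: 0.0187
```

Call:
carry_out([
  {"claw":10,"linear":[-0.4,0,0],"yaw":0},
  {"claw":10,"linear":[-0.8,0,0],"yaw":0},
  {"claw":10,"linear":[-0.8,0,0],"yaw":0},
])

```text
t: 14.4
tool_pos: [0.5195, 0.0227, 0.0995]
orientation: [[-0.0, -0.999, 0.053], [-0.0, 0.053, 0.999], [-1.0, 0.0, -0.0]]
force: [0.9, 0.2, -6.2]
opening: 0.0189
```

Call:
carry_out([
  {"claw":10,"linear":[-0.4,0,0],"yaw":0},
  {"claw":10,"linear":[-0.8,0,0],"yaw":0},
  {"claw":10,"linear":[-0.8,0,0],"yaw":0},
])

```text
t: 14.65
tool_pos: [0.5194, 0.0227, 0.1003]
orientation: [[-0.0, -0.999, 0.052], [-0.0, 0.052, 0.999], [-1.0, 0.0, -0.0]]
force: [1.2, 0.1, -10.0]
opening: 0.019
```

Call:
carry_out([
  {"claw":10,"linear":[-0.4,0,0],"yaw":0},
  {"claw":10,"linear":[-0.8,0,0],"yaw":0},
  {"claw":10,"linear":[-0.8,0,0],"yaw":0},
])

```text
t: 14.9
tool_pos: [0.5195, 0.0227, 0.1013]
orientation: [[-0.0, -0.999, 0.052], [-0.0, 0.052, 0.999], [-1.0, 0.0, -0.0]]
force: [1.4, -0.1, -10.7]
opening: 0.0192
```

Call:
carry_out([
  {"claw":10,"linear":[-0.4,0,0],"yaw":0},
  {"claw":10,"linear":[-0.8,0,0],"yaw":0},
  {"claw":10,"linear":[-0.8,0,0],"yaw":0},
])

```text
t: 15.15
tool_pos: [0.5195, 0.0227, 0.1021]
orientation: [[-0.0, -0.999, 0.052], [-0.0, 0.052, 0.999], [-1.0, 0.0, -0.0]]
force: [1.0, -0.2, -10.6]
opening: 0.0193
```

Call:
carry_out([
  {"claw":10,"linear":[-0.3,0,0],"yaw":0},
  {"claw":10,"linear":[-0.6,0,0],"yaw":0},
  {"claw":10,"linear":[-0.6,0,0],"yaw":0},
  {"claw":10,"linear":[-0.6,0,0],"yaw":0},
])

```text
t: 15.48
tool_pos: [0.5194, 0.0227, 0.1025]
orientation: [[-0.0, -0.999, 0.053], [0.0, 0.053, 0.999], [-1.0, 0.0, -0.0]]
force: [2.1, -0.2, -15.1]
opening: 0.0192
```

Solid end reached and it's holding: about 8 N over the spring travel, then rising to 13 N net. I'll hold, then lower back into the slack.

Call:
carry_out([
  {"claw":10,"linear":[-0.1,0,0],"yaw":0},
  {"claw":10,"linear":[-0.1,0,0],"yaw":0},
  {"claw":10,"linear":[-0.1,0,0],"yaw":0},
  {"claw":10,"linear":[-0.1,0,0],"yaw":0},
  {"claw":10,"linear":[-0.1,0,0],"yaw":0},
])

```text
t: 15.9
tool_pos: [0.5194, 0.0227, 0.1027]
orientation: [[-0.0, -0.999, 0.053], [-0.0, 0.053, 0.999], [-1.0, 0.0, -0.0]]
force: [1.3, -1.1, -17.9]
opening: 0.019
```

Call:
carry_out([
  {"claw":10,"linear":[1,0,0],"yaw":0},
  {"claw":10,"linear":[2,0,0],"yaw":0},
  {"claw":10,"linear":[3,0,0],"yaw":0},
  {"claw":10,"linear":[4,0,0],"yaw":0},
  {"claw":10,"linear":[4.6,0,0],"yaw":0},
])

```text
t: 16.32
tool_pos: [0.5199, 0.0227, 0.0987]
orientation: [[0.001, -0.999, 0.053], [-0.0, 0.053, 0.999], [-1.0, -0.001, 0.0]]
force: [-1.9, -0.5, -0.1]
opening: 0.0189
```

Call:
carry_out([
  {"claw":10,"linear":[0.2,0,0],"yaw":0},
  {"claw":10,"linear":[0.2,0,0],"yaw":0},
  {"claw":10,"linear":[0.2,0,0],"yaw":0},
])

```text
t: 16.57
tool_pos: [0.5199, 0.0227, 0.0984]
orientation: [[0.001, -0.999, 0.053], [-0.0, 0.053, 0.999], [-1.0, -0.001, 0.0]]
force: [-2.2, -0.9, 0.7]
opening: 0.0192
```

```bash
python3 st.py
```

```text
16.57 [0.5199 0.0227 0.0984] [-2.24 -0.86  0.72] [-0.22   0.457  0.026] 0.0192
```

Call:
carry_out([
  {"claw":26,"linear":[0,0.2,0],"yaw":0},
  {"claw":30,"linear":[0,0.2,0],"yaw":0},
  {"claw":45,"linear":[0,0.2,0],"yaw":0},
  {"claw":50,"linear":[0,0.2,0],"yaw":0},
  {"claw":50,"linear":[0,0.2,0],"yaw":0},
])

```text
t: 16.98
tool_pos: [0.5195, 0.0227, 0.0981]
orientation: [[0.0, -0.999, 0.052], [0.0, 0.052, 0.999], [-1.0, -0.0, 0.0]]
force: [0.9, -0.7, 0.8]
opening: 0.043
```

Call:
carry_out([
  {"claw":50,"linear":[-15,0,0],"yaw":0},
  {"claw":50,"linear":[-40,0,0],"yaw":0},
  {"claw":50,"linear":[-75,0,0],"yaw":0},
  {"claw":50,"linear":[-110,0,0],"yaw":0},
  {"claw":50,"linear":[-110,0,0],"yaw":0},
])

```text
t: 17.4
tool_pos: [0.5218, 0.0228, 0.2143]
orientation: [[0.008, -0.999, 0.052], [0.0, 0.052, 0.999], [-1.0, -0.008, 0.001]]
force: [1.0, -0.3, 0.4]
opening: 0.0428
```

```bash
python3 snap.py w6;python3 - <<'E'
from bench import env
from h import *;import pickle
sc=env.get_image('scene')['pixels'];print(env.get_state()['force'].round(2))
s,im=pickle.load(open('w6.pkl','rb'));w=im['pixels']
a=cv2.resize(sc[150:310,260:420],(360,360),interpolation=cv2.INTER_CUBIC)
cv2.imwrite('pics/m6.png',np.hstack([a,cv2.resize(w,(440,360))])[:,:,::-1])
[print(b) for b in blobs(w,(105,110,60),(125,255,255),60)]
[print(b) for b in blobs(w,(18,130,90),(30,255,255),150)]
E
```

```text
t 17.4 [0.5218 0.0228 0.2143] [0.5213 0.0228 0.2114] [ 0.54 -1.51 -0.3 ] [-0.01   0.027  0.004] 0.0428 [  2.5  14.7  -1.6  73.3   0.  -84.5]
[-0.32 -0.75 -1.05]
(np.int32(802), [325.6, 234.7], [312, 214, 29, 48])
(np.int32(310), [615.9, 423.1], [604, 414, 25, 20])
(np.int32(378), [228.9, 213.5], [221, 201, 18, 26])
(np.int32(5007), [59.7, 277.8], [16, 237, 87, 83])
(np.int32(2116), [325.1, 307.5], [301, 249, 49, 91])
(np.int32(3711), [35.2, 383.4], [0, 326, 80, 103])
```

View pics/m6.png

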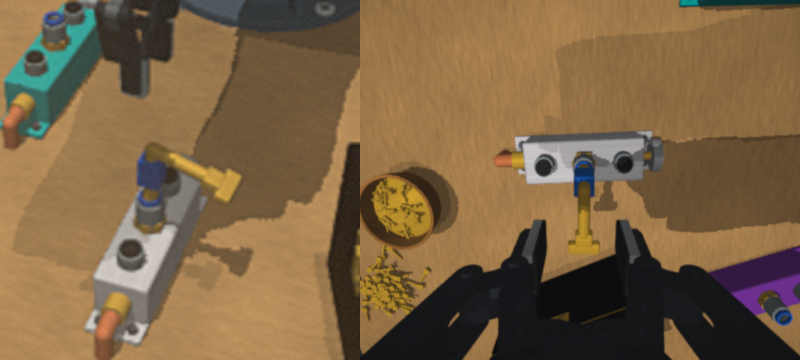

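The nozzle stands upright in the collar with the fingers clear. In the wrist view its block (col 326) and outlet (col 325) line up along the tool's z axis, azimuth 87°. The measured bearing to the box middle is also 87°. Handing in.

```bash
python3 -c "
from bench import env
print(env.hand_in())"
```

```text
the job is handed in; nothing more can be done
None
```

I took the brass fan nozzle from the middle hole of the stand, turned it about 105°, and pushed it into the blue-collared fitting of the silver manifold. It was seated on the stop, tugged and released, and the job is handed in at about 17.5 s of the 61 s allowed. No verdict was reported.

**Checks that agreed**
- **Stop:** pressed at about 10 N net at the wrist (roughly 12 N if the wrist reads a fifth low).
- **Tug:** about 8 N over the collar's spring travel, then a solid end at about 16 N, and it held.
- **Final views:** the nozzle is upright in the collar. Its aim is about 87° against a measured box bearing of about 87°. The fingers are clear, and the wrist force is near zero.

**Checks that disagreed or were not made**
- **Insertion peak:** I never read the expected 7–17 N peak. The most I saw was about 5 N net, since force is only reported at the end of each call. A downward pull then built up to about 8 N net. I took it as the collar spring after an early latch.
- **Seating height:** contact on re-lowering came about 0.7 mm higher than before, probably a little slip in the fingers.
- **Bystanders:** I did not re-measure the jets, box, bowl or mallet at the end. I saw no sign of touching any of them.

I viewed 9 pictures.

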